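# Take the spent odour filter out of the food-waste caddy

## Robot

A 6-joint arm with a two-finger parallel gripper is mounted at the origin on a cart in front of the work surface, level with it; the furniture and walls round the work are solid. World frame = base frame: x ahead of the robot, y to its left, z up, the work surface at z = 0. Lengths are in m, angles in rad, forces in N, time in s.
With the tool pointing down it reaches from about 0.25 to 0.775 m from the base axis. Payload 4 kg.
Tool frame: the origin (TCP) lies at the very end of the fingers, on their centre line; the grasp point (between the pads) lies 19 mm behind it; z points along the fingers, y is the line along which they close (so a half turn about z gives the same grasp; the last joint's range is limited). The gripper opens to 94 mm and grips with 3 to 60 N. Pads are 16 mm wide; open, the fingers measure 119 mm over their backs; the gripper's body (75 mm by 177 mm) begins 78 mm behind the grasp point.
Start: joints at [-0.103, 0.087, 1.371, -0, 1.684, -0.103], TCP at [0.55, -0, 0.206] pointing down, gripper open.
Joint ranges: [-3.1, 3.1], [-0.76, 2.03], [0.27, 2.55], [-1.08, 4.22], [0.17, 2.65], [-2.57, 2.57]. Speed limits (rad/s): [2.79, 2.79, 3.14, 3.14, 3.14, 3.14].

## Interface

Orientations are given as [roll, pitch, yaw] about the fixed x, y, z axes, in that order (R = Rz(yaw) Ry(pitch) Rx(roll)).
In Python, from bench import robot gives the robot as it stands. The module is installed in compiled form; this text tells all that it offers.
- The arm moves only by the tool move_arm, never from a script. Its argument "deltas" is one flat list of numbers, 7 for each row, row after row: the turn, a rotation vector about the tool's x, y, z in rad, then the shift along the tool's x, y, z in cm, then the closure, from -1 (fully open) to 1 (shut). A call has 1 to 8 rows; each row is the pose to reach, as a shift and turn from the pose commanded when the call began, along the tool's axes at that moment; what a row does not reach only later rows make up. A row lasts 1/10 s, in which the tool goes at most 50 mm and 8.59 degrees, less where a joint would pass 70% of its speed; a pose out of reach is approached as far as the arm can. A call with a gripper value outside its range is refused whole. The fingers move at their own pace and stop on an object; the grip force is fixed at half the most. Time passes only in rows, so rows that repeat a pose let the fingers close. It gives the time, the measured TCP pose, the force, the opening and the grip force at its end, in the units of the state.
- robot.get_obs(): the state, without advancing time (a new reading comes with each control period).
- robot.snapshot(name): name is "scene" or "side" or "wrist"; returns a dict with "image" (420x560x3 uint8, red, green, blue), "depth" (420x560 float32, m along the optical axis (not along the pixel's ray), 0 where there is no reading), "fov_y" (degrees; the focal length in pixels is half the picture's height over the tangent of half this angle, whatever the lens; pixels are square), "cx", "cy" (the principal point, pixels), "origin" and "orientation" of the camera in the world; the wrist camera has in their place "T_tool_cam" (4x4, takes a point from camera to tool coordinates, whose origin is the TCP and whose axes are the flange's). Camera axes: x right, y up, looking along -z (the intrinsics and any distortion apply to the point x, -y, -z); pixel columns grow to the right and rows downward; lengths in m; the calibration is good to about 2 mm. A picture is of the moment at which its call begins: read the wrist's pose just before it.
- robot.close_job(): hands the job in; it is judged then, once.
The state is a dict: "time": time; "joint_positions": joint angles; "qvel": joint speeds; "joint_torque": joint torques, N m; "tool_pos": TCP position; "ee_rot": TCP orientation; "wrist_force": force on the tool from outside, world axes, zero at the start; "wrist_torque": the same for the moment, N m; "width": finger opening in m; "finger_force": force on a finger pad.
Only numpy, scipy, OpenCV 4.12 (cv2) and the standard library are available. Lean on these libraries where they do the work, as an engineer would, in place of code of your own. Each camera call takes 0.05 s, during which the arm holds its last target. There are 200 camera calls.

## Task

Open the filter bay on top of the food-waste caddy: press the vent cover's release tab inward, swing the cover up about its tongue edge and draw it out of the frame. Lay the cover flat on the drainer board, then lift out the filter cartridge and lay it flat on the drainer board beside the cover, both the same way up as they were in the caddy. Leave the glass jar, the tin and the spice jar near the caddy where they stand.

Things in the scene. Friction and masses are not known exactly. Their poses are not given: they have to be found in the camera images.
- caddy: White food-waste caddy, 200 (x) x 170 (y) x 121 mm high, fixed. Origin: centre of its underside; x runs from the cover's tongue end (nearer the robot) to its tab end. The cover sits flush in the top, in an opening 103 x 79 mm (1.5 mm play). Under it is a bay 82 x 62 mm, floor at z 76 mm; above z 100 mm it is as long as the opening and 66 mm wide between the ledges (z 113) that carry the cover.
- caddy_hinge (a point): Middle of the line along the caddy's y about which the cover swings: x -50, y 0, z 116.5 mm in the caddy's frame. Beside it a fixed lip (z 118.5 to 122.5, edge at x -51.5 mm) overhangs the cover's tongues by 6.5 mm, so that this end cannot be lifted straight up. A like catch (edge at x +51.5 mm, within 22 mm in y) overhangs the tab's hook at the other end.
- cover: Loose grey slotted vent cover, plate 99 x 76 x 8 mm, 0.13 kg. Origin: centre of its flat underside (113 mm above the worktop when closed), axes as the caddy's when closed. Two tongues at the -x end reach x -58 mm. On top stand a fixed finger rib (x 14 to 20 mm) and facing it the release tab (x 42 to 50 mm), both 30 mm wide (y) and up to z 26 mm, 18 mm above the plate.
- cover_grip (a point): Midway between rib and pressed-in tab, where to centre the pinch: x 28, y 0, z 17 mm in the cover's frame, 9 mm above the plate. Fingers that close along the cover's x on the outer faces of rib and tab (36 mm over both, 28 mm when pressed) push the tab in; keep it pinched while the tab end swings up. The tips clear plate and catch from 3 mm above the plate.
- cover_hinge (a point): Point on the cover that lies at caddy_hinge when closed: x -50, y 0, z 3.5 mm in the cover's frame. Once the tab end has swung up by 0.4 to 0.5 rad, draw the cover about 15 mm along its own +x (away from the hinge) to free the tongues, then lift.
- cover_tab (a joint): Sprung release tab: 0 m = out (latched), 0.008 m = fully pressed in, towards the cover's middle. Its hook, which reaches x 56 mm at the level of the cover's underside, is clear of the catch from 0.006 m. The spring needs 3 N at first, 7 N fully in; it comes out again when released.
- cartridge: Loose black filter cartridge in the bay under the cover, block 74 (x) x 54 (y) x 22 mm, 0.09 kg, with an upright pull rib 10 mm thick (x), 36 mm long (y) that stands 14 mm above the block (top at 36 mm). Origin: centre of its underside; axes as the caddy's. About 4 mm play all round in the bay.
- cartridge_pull (a point): Point in the middle of the cartridge's pull rib, 30 mm above its underside.
- drainer: Flat grey ribbed drainer board on short feet, 150 (x) x 280 (y) mm, top face 14 mm above the worktop, fixed, near the front edge between caddy and sink bowl, right of the caddy. Origin: its centre, at worktop level (under the feet).
- jar: Bystander: closed glass jar, 62 mm across, 99 mm high, near the front edge in front of the caddy. Origin: centre of its underside.
- tall_tin: Bystander: closed food tin, 57 mm across, 72 mm high, beyond the caddy. Origin: centre of its underside.
- spice_jar: Bystander: slim spice jar with a dark cap, 41 mm across, 105 mm high, beyond and right of the caddy. Origin: centre of its underside.

How it is judged:
On the way, in this order (a step that is already met when the one before it is completed fails the run):
1. the release tab is pressed in until its hook is clear of the catch (6 mm), with the cover still level (value of joint cover_tab above 0.006 m and angle between cover's own z axis and vertical below 0.1 rad), for 0.05 s.
2. the cover is swung up by more than 0.25 rad while its tongue edge is still at the frame (within 12 mm) (angle between cover's own z axis and vertical above 0.25 rad and distance between cover_hinge and caddy_hinge below 0.012 m), for 0.05 s.
3. the cover lies flat on the drainer board while the cartridge is still in the bay (x of cover in the frame of drainer between -0.075 and 0.075 m and y of cover in the frame of drainer between -0.14 and 0.14 m and z of cover in the frame of drainer below 0.019 m and angle between cover's own z axis and vertical below 0.1 rad and linear speed of cover below 0.02 m/s and angular speed of cover below 0.2 rad/s and distance of cartridge from where it was at the start of the episode below 0.02 m), for 0.1 s.
At the end, for the whole second after the job is handed in: Cover and cartridge both lie on the drainer board, released and at rest: each one's centre over the board, underside on it (within 5 mm of its top), level within 0.1 rad and the same way up as in the caddy, so neither lies on the other (x of cover in the frame of drainer between -0.075 and 0.075 m and y of cover in the frame of drainer between -0.14 and 0.14 m and z of each of cover, cartridge in the frame of drainer below 0.019 m and angle between each of cover, cartridge's own z axis and vertical below 0.1 rad and linear speed of each of cover, cartridge below 0.02 m/s and angular speed of each of cover, cartridge below 0.2 rad/s and x of cartridge in the frame of drainer between -0.075 and 0.075 m and y of cartridge in the frame of drainer between -0.14 and 0.14 m); the robot touches nothing.
It fails at once if the jar is moved by more than 30 mm or tipped over (distance of jar from where it was at the start of the episode above 0.03 m or angle between jar's own z axis and vertical above 0.5 rad).
It fails at once if the tall tin is moved by more than 30 mm or tipped over (distance of tall_tin from where it was at the start of the episode above 0.03 m or angle between tall_tin's own z axis and vertical above 0.5 rad).
It fails at once if the spice jar is moved by more than 30 mm or tipped over (distance of spice_jar from where it was at the start of the episode above 0.03 m or angle between spice_jar's own z axis and vertical above 0.5 rad).
It also fails if it takes over 58 s, if anything falls off the work surface, if the arm or the gripper's body presses on something with over 40 N, if the wrist force passes 120 N, or if a joint passes its speed limit or range.

## Working session

There is one attempt and no reset: what is moved stays moved. The work goes in short steps, Python scripts to look and compute and a tool call to move; the robot and the scene stay as the last step left them, time stands still between calls to the robot, and variables do not carry over. Pictures are saved under pics/ and viewed, at most 10 in all, crops included, and the job is handed in when it is done.

Besides the shell and the picture viewer there is one more tool, called after "Call:" by a JSON object that holds its "name" and its "arguments", one argument or row to a line. move_arm: Moves the arm, as the interface text tells. Its arguments: {"type":"object","properties":{"deltas":{"type":"array","items":{"type":"number"}}},"required":["deltas"]}

```bash
mkdir -p pics; cat > h.py <<'E'
import numpy as np, cv2, pickle
from bench import robot
from scipy.spatial.transform import Rotation as R
def snap(name):
    o=robot.get_obs(); s=robot.snapshot(name)
    cv2.imwrite(f"pics/{name}_{o['time']:.2f}.png",s['image'][:,:,::-1])
    s['obs']=o; pickle.dump(s,open(f"{name}.pkl","wb")); return s
def cloud(s):
    d=s['depth']; h,w=d.shape; f=h/2/np.tan(np.radians(s['fov_y'])/2)
    v,u=np.mgrid[:h,:w]
    P=np.stack([(u-s['cx'])/f*d,-(v-s['cy'])/f*d,-d],-1)
    if 'T_tool_cam' in s:
        T=np.array(s['T_tool_cam']); P=P@T[:3,:3].T+T[:3,3]
        o=s['obs']; return P@R.from_euler('xyz',o['ee_rot']).as_matrix().T+o['tool_pos']
    q=np.array(s['orientation'])
    M=q if q.shape==(3,3) else R.from_euler('xyz',q).as_matrix() if q.size==3 else None
    return P@M.T+np.array(s['origin'])
E
python3 - <<'E'
from h import *
for n in ("scene","side","wrist"):
    s=snap(n); print({k:v for k,v in s.items() if k not in('image','depth','obs')})
o=robot.get_obs();print(o)
E
ls pics
```

```text
{'fov_y': 50.66426376561384, 'cx': 274.2968500690444, 'cy': 208.4337392108847, 'origin': array([-0.13460962, -0.37419814,  0.96660301]), 'orientation': array([ 0.76105981,  0.01428455, -1.10707071])}
{'fov_y': 49.95438106030501, 'cx': 275.563415194707, 'cy': 207.56755626077057, 'origin': array([ 0.30718695, -0.74806281,  0.73336288]), 'orientation': array([ 8.92104781e-01,  2.01458175e-04, -3.29355636e-01])}
{'fov_y': 69.81432582203865, 'cx': 275.1183112071143, 'cy': 203.526890447818, 'T_tool_cam': array([[ 6.93971816e-04,  9.72854018e-01,  2.31418620e-01,
         6.74059608e-02],
       [ 9.99999267e-01, -9.04833112e-04,  8.05031251e-04,
         1.06939406e-05],
       [ 9.92573118e-04,  2.31417891e-01, -9.72853933e-01,
        -1.78405988e-01],
       [ 0.00000000e+00,  0.00000000e+00,  0.00000000e+00,
         1.00000000e+00]])}
{'time': 0.15, 'joint_positions': array([-1.03108575e-01,  8.77746996e-02,  1.37189355e+00, -1.01900617e-05,
        1.68358958e+00, -1.03060263e-01]), 'qvel': array([ 0.00144585, -0.00066959, -0.00573714,  0.00020865, -0.00069987,
       -0.00094793]), 'joint_torque': array([ 1.24418581e-03, -3.40636396e+01, -3.02795255e+01,  7.18983379e-02,
        3.04441026e-02, -1.11468453e-04]), 'tool_pos': array([5.49582950e-01, 3.02494279e-05, 2.04585682e-01]), 'ee_rot': array([-3.13993527e+00, -1.61235951e-04,  1.57074674e+00]), 'wrist_force': array([ 0.58365887,  0.09057202, -0.12442863]), 'wrist_torque': array([-0.00825724, -0.03151173,  0.03776244]), 'finger_force': 0.0, 'width': 0.09402126171662496}
scene_0.00.png
side_0.05.png
wrist_0.10.png
```

View pics/scene_0.00.png

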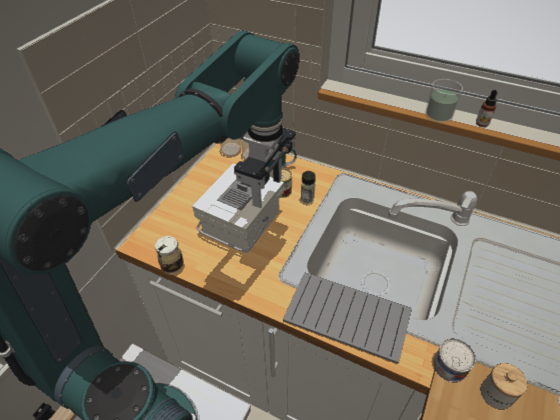

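View pics/wrist_0.10.png

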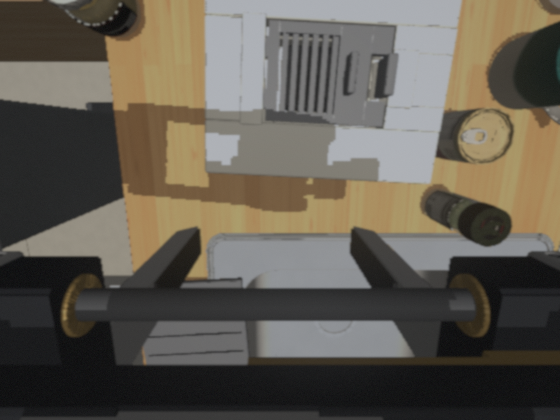

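```bash
python3 - <<'E'
from h import *
for n in("scene","side"):
    s=pickle.load(open(n+".pkl","rb"));P=cloud(s);z=P[...,2]
    hsv=cv2.cvtColor(s['image'],cv2.COLOR_RGB2HSV)
    print(n,"worktop z hist",np.histogram(z,bins=[-.1,-.01,-.004,.004,.01,.018,.05,.095,.11,.118,.126,.15,.3])[0])
    m=(z>.11)&(z<.125)&(s['depth']>0)
    k,l,st,c=cv2.connectedComponentsWithStats(m.astype('u1'))
    for i in range(1,k):
        if st[i,4]>200:
            Q=P[l==i]; r=cv2.minAreaRect((Q[:,:2]*1000).astype('f4')); print('cad',st[i],r,np.median(Q[:,2]))
    m=(z>.009)&(z<.019)&(s['depth']>0)
    k,l,st,c=cv2.connectedComponentsWithStats(m.astype('u1'))
    for i in range(1,k):
        if st[i,4]>300:
            Q=P[l==i]; r=cv2.minAreaRect((Q[:,:2]*1000).astype('f4')); print('low',st[i],r,np.median(Q[:,2]))
E
```

```text
scene worktop z hist [ 9649 10025 33558  3824  7761  5335  8136  2325  1333  2820  2193 26346]
cad [ 282  121  278   82 1187] ((940.0150146484375, -260.4666748046875), (12.639307975769043, 820.8327026367188), 0.10179774463176727) 0.11760611103885388
cad [ 192  163   92   68 2641] ((588.9681396484375, 109.91050720214844), (173.55210876464844, 202.59085083007812), 87.16097259521484) 0.11967663213607904
low [ 74 149 132 133 415] ((518.6685791015625, 385.74188232421875), (16.148921966552734, 607.3224487304688), 88.80731964111328) 0.014271854316700527
low [296 150 163  53 404] ((939.0309448242188, -169.80172729492188), (534.844970703125, 14.68412971496582), 89.91325378417969) 0.013778317845098698
low [ 283  272  129   91 6401] ((436.11322021484375, -271.447265625), (153.63584899902344, 280.248046875), 3.5266406536102295) 0.01321692511611594
low [156 383  41  37 396] ((88.60820007324219, -19.281124114990234), (121.14057159423828, 24.24895477294922), 78.98120880126953) 0.012087082038413632
side worktop z hist [12077  2008 33219  2978 13912  8530 13308  4311  2139  4460  5324 38233]
cad [ 31
[... 645 characters left out ...]
0703125), (16.23933982849121, 48.23286056518555), 83.92183685302734) 0.11643088006297742
low [ 44 150 196  36 578] ((305.27691650390625, 392.4716491699219), (19.09039878845215, 547.3480224609375), 87.91203308105469) 0.013936368426583745
low [374 160 154 165 661] ((938.9064331054688, -92.5003662109375), (7.651224136352539, 607.6026611328125), 0.08184804767370224) 0.013985608495181712
low [   0  259   71   81 1647] ((49.72101593017578, -18.046676635742188), (206.82937622070312, 101.1301040649414), 71.08763122558594) 0.013449825947210226
low [  200   280   129   140 10718] ((435.43841552734375, -270.1351318359375), (150.88201904296875, 282.8546142578125), 3.6330935955047607) 0.01355909864137228
```

Scene: caddy mid-picture (240,210), drainer (350,315); wrist view: rib at (352,72), tab at (388,75), jar (90,15), tin (485,135), spice jar (475,220). Now the rib and tab tops and bystanders from depth.

```bash
python3 - <<'E'
from h import *
for n in("wrist","scene","side"):
    s=pickle.load(open(n+".pkl","rb"));P=cloud(s);z=P[...,2];ok=s['depth']>0
    box=ok&(abs(P[...,0]-.59)<.11)&(abs(P[...,1]-.11)<.1)
    print(n,'top z',np.median(z[box&(z>.11)&(z<.13)]))
    m=box&(z>.134)&(z<.144)
    k,l,st,c=cv2.connectedComponentsWithStats(m.astype('u1'))
    for i in range(1,k):
        if st[i,4]>15:
            Q=P[l==i]; r=cv2.minAreaRect((Q[:,:2]*1000).astype('f4')); print('rib',st[i],r,np.median(Q[:,2]))
    for nm,zz,c0 in(('jar',.099,(.42,.2)),('tin',.072,(.75,.08)),('spice',.105,(.73,.0))):
        m=ok&(abs(z-zz)<.006)&(np.hypot(P[...,0]-c0[0],P[...,1]-c0[1])<.13)&~((abs(P[...,0]-.59)<.115)&(abs(P[...,1]-.11)<.1))
        if m.sum()>20:
            print(nm,m.sum(),P[m][:,:2].min(0),P[m][:,:2].max(0),np.median(P[m],0))
s=pickle.load(open("wrist.pkl","rb"));P=cloud(s)
for uv in [(270,22),(394,27),(384,127),(265,123),(352,72),(390,75)]: print(uv,P[uv[1],uv[0]])
im=s['image'][0:200,190:470]
cv2.imwrite("pics/c1.png",cv2.resize(im,None,fx=2.8,fy=2.8,interpolation=3)[:,:,::-1])
E
```

```text
wrist top z 0.12005779056154031
rib [347  51  12  43 363] ((608.1842651367188, 111.71570587158203), (29.633729934692383, 6.234974384307861), 86.91633605957031) 0.13769243563602102
rib [382  53  17  43 491] ((636.975341796875, 110.39041900634766), (30.088754653930664, 8.418091773986816), 86.68172454833984) 0.13779748638443584
jar 199 [0.3544823  0.17082955] [0.38835126 0.1769456 ] [0.37280105 0.17375824 0.09695782]
tin 3656 [ 0.73362241 -0.04019998] [0.8323336  0.16854281] [0.76749887 0.06756702 0.06843899]
spice 1404 [ 0.73765299 -0.04183208] [ 0.77850439 -0.00211154] [ 0.75631378 -0.0210243   0.10417512]
scene top z 0.1196899588132323
rib [237 183  10   5  25] ((607.68212890625, 110.30673217773438), (8.520991325378418, 30.335771560668945), 3.131281614303589) 0.13648740705785534
jar 325 [0.33998279 0.16953751] [0.39576612 0.22559818] [0.36732901 0.19670444 0.09796234]
tin 167 [ 0.73512383 -0.04494093] [0.87908258 0.12226274] [0.76124577 0.04896853 0.06902243]
spice 112 [ 0.73787203 -0.04535212] [ 0.77745691 -0.00576526] [ 0.75596134 -0.02521255  0.10349969]
side top z 0.12018261782509437
rib [276 160   5   8  21] ((606.2809448242188, 110.57789611816406), (27.20326805114746, 5.323271751403809), 89.46305084228516) 0.13816525821897152
jar 273 [0.34125065 0.16856477] [0.39712293 0.2258273 ] [0.36901009 0.19529012 0.09834702]
tin 483 [ 0.73224635 -0.04425525] [0.87979878 0.17547023] [0.76950107 0.07044935 0.06971823]
spice 168 [ 0.73633053 -0.04464105] [ 0.77544911 -0.00341657] [ 0.75535966 -0.02621928  0.10405752]
(270, 22) [0.54500536 0.15168947 0.11922353]
(394, 27) [0.64291902 0.14814673 0.11910267]
(384, 127) [0.64120241 0.07158975 0.11988619]
(265, 123) [0.54053228 0.07481266 0.11960927]
(352, 72) [0.60743597 0.11173295 0.13748697]
(390, 75) [0.63581001 0.10931556 0.13921487]
```

View pics/c1.png

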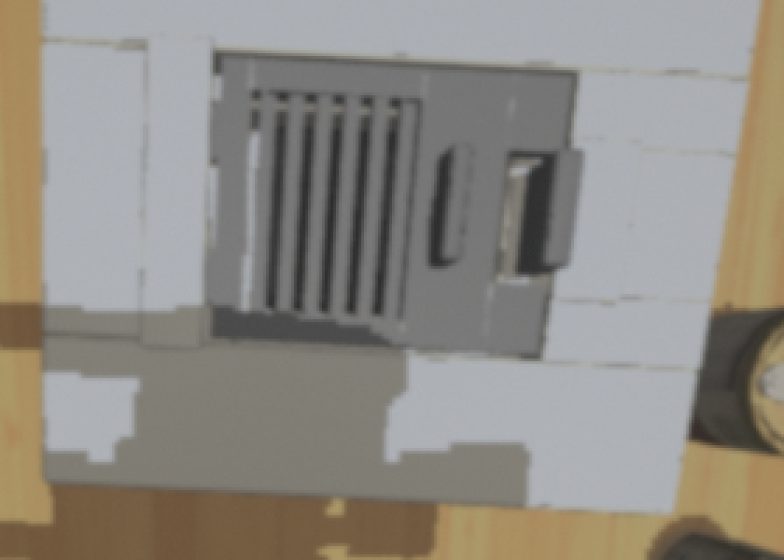

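Rib (608.2,111.7), tab (637,110.4): 28.8 mm apart as specified (29), height ok. Move above the grip point.

Call:
{"name": "move_arm", "arguments": {
  "deltas": [0, 0, 0.02, 3, 2, 0, -1, 0, 0, 0.045, 6, 4, 0, -1, 0, 0, 0.045, 9, 6, 0, -1, 0, 0, 0.045, 11.1, 6.9, 0, -1, 0, 0, 0.045, 11.1, 6.9, 2.5, -1, 0, 0, 0.045, 11.1, 6.9, 4, -1, 0, 0, 0.045, 11.1, 6.9, 4, -1]
}}

```text
time: 0.85
tool_pos: [0.6169, 0.1106, 0.1613]
ee_rot: [-3.134, 0.001, 1.526]
wrist_force: [0.0, -0.4, -0.2]
width: 0.0938
finger_force: 0.0
```

```bash
python3 - <<'E'
from h import *
s=snap("wrist");P=cloud(s);z=P[...,2];o=s['obs'];print(o['tool_pos'],o['ee_rot'],o['time'])
box=(abs(P[...,0]-.62)<.04)&(abs(P[...,1]-.11)<.025)&(z>.133)&(z<.146)
k,l,st,c=cv2.connectedComponentsWithStats(box.astype('u1'))
for i in range(1,k):
    if st[i,4]>100:
        Q=P[l==i]; print(st[i],cv2.minAreaRect((Q[:,:2]*1000).astype('f4')),np.median(Q[:,2]))
cv2.imwrite("pics/w2.png",s['image'][:,:,::-1])
E
```

```text
[0.61688547 0.11063994 0.16129725] [-3.13402119e+00  1.23152677e-03  1.52571007e+00] 0.85
[260 207   9  42 359] ((608.6675415039062, 112.14082336425781), (29.761157989501953, 5.632863998413086), 87.07087707519531) 0.13806715583871265
[299 207  13  42 488] ((637.60791015625, 110.61272430419922), (29.868791580200195, 8.636286735534668), 87.04742431640625) 0.1380856737524176
```

View pics/w2.png

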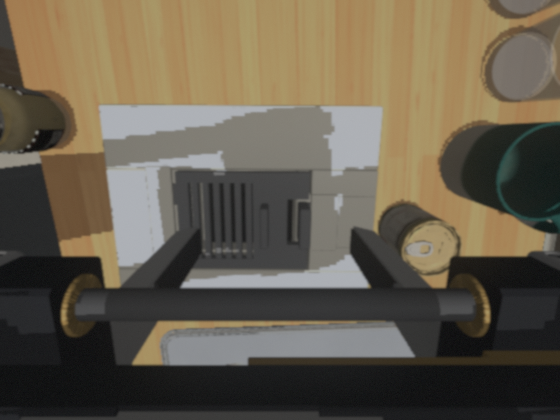

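Call:
{"name": "move_arm", "arguments": {
  "deltas": [-0.007, 0, 0.006, 0.1, 0.28, 0, -1, -0.007, 0, 0.006, 0.1, 0.3, 1.0, -1, -0.007, 0, 0.006, 0.1, 0.3, 2.0, -1, -0.007, 0, 0.006, 0.1, 0.3, 2.6, -1, -0.007, 0, 0.006, 0.1, 0.3, 2.9, -1, -0.007, 0, 0.006, 0.1, 0.3, 2.9, -1]
}}

```text
time: 1.5
tool_pos: [0.6216, 0.1118, 0.1355]
ee_rot: [3.136, 0.0, 1.52]
wrist_force: [-0.3, -1.1, -0.3]
width: 0.0941
finger_force: 0.0
```

Call:
{"name": "move_arm", "arguments": {
  "deltas": [0, 0, 0, 0, 0, 0, -1, 0, 0, 0, 0, 0, 0, -1]
}}

```text
time: 1.7
tool_pos: [0.6224, 0.1119, 0.137]
ee_rot: [3.134, -0.0, 1.52]
wrist_force: [0.1, 0.3, 0.1]
width: 0.0941
finger_force: 0.0
```

Call:
{"name": "move_arm", "arguments": {
  "deltas": [0.007, 0, 0, 0, -0.25, 0.5, -1, 0.007, 0, 0, 0, -0.25, 1.0, -1, 0.007, 0, 0, 0, -0.25, 1.15, -1, 0.007, 0, 0, 0, -0.25, 1.15, -1, 0.007, 0, 0, 0, -0.25, 1.15, -0.3, 0.007, 0, 0, 0, -0.25, 1.15, 0]
}}

```text
time: 2.3
tool_pos: [0.6198, 0.112, 0.1252]
ee_rot: [3.141, -0.0, 1.52]
wrist_force: [0.2, 0.3, 0.0]
width: 0.0811
finger_force: 0.0
```

Call:
{"name": "move_arm", "arguments": {
  "deltas": [0, 0, 0, 0, 0, 0, 1, 0, 0, 0, 0, 0, 0, 1, 0, 0, 0, 0, 0, 0, 1, 0, 0, 0, 0, 0, 0, 1, 0, 0, 0, 0, 0, 0, 1, 0, 0, 0, 0, 0, 0, 1, 0, 0, 0, 0, 0, 0, 1, 0, 0, 0, 0, 0, 0, 1]
}}

```text
time: 3.1
tool_pos: [0.6194, 0.112, 0.1252]
ee_rot: [-3.141, 0.0, 1.52]
wrist_force: [-1.1, -1.0, 1.2]
width: 0.0277
finger_force: 30.0
```

Call:
{"name": "move_arm", "arguments": {
  "deltas": [-0.025, 0, 0, 0, -0.025, -0.195, 1, -0.05, 0, 0, 0, -0.053, -0.389, 1, -0.1, 0, 0, 0, -0.126, -0.774, 1, -0.15, 0, 0, 0, -0.218, -1.156, 1, -0.2, 0, 0, 0, -0.328, -1.532, 1, -0.2, 0, 0, 0, -0.328, -1.532, 1]
}}

```text
time: 3.7
tool_pos: [0.6149, 0.1125, 0.1408]
ee_rot: [2.94, -0.0, 1.521]
wrist_force: [0.6, -0.8, -1.8]
width: 0.0273
finger_force: 30.0
```

Call:
{"name": "move_arm", "arguments": {
  "deltas": [-0.05, 0, 0, 0, -0.053, -0.389, 1, -0.1, 0, 0, 0, -0.126, -0.774, 1, -0.15, 0, 0, 0, -0.218, -1.156, 1, -0.2, 0, 0, 0, -0.328, -1.532, 1, -0.25, 0, 0, 0, -0.458, -1.903, 1, -0.25, 0, 0, 0, -0.458, -1.903, 1, -0.25, 0, 0, 0, -0.458, -1.903, 1]
}}

```text
time: 4.4
tool_pos: [0.6078, 0.1126, 0.1579]
ee_rot: [2.693, -0.0, 1.52]
wrist_force: [0.3, -0.6, -1.8]
width: 0.0275
finger_force: 30.0
```

```bash
python3 - <<'E'
from h import *
s=snap("side");cv2.imwrite("pics/s3.png",cv2.resize(s['image'][60:260,180:400],None,fx=3,fy=3)[:,:,::-1])
P=cloud(s)
E
```

```text
(no output)
```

View pics/s3.png

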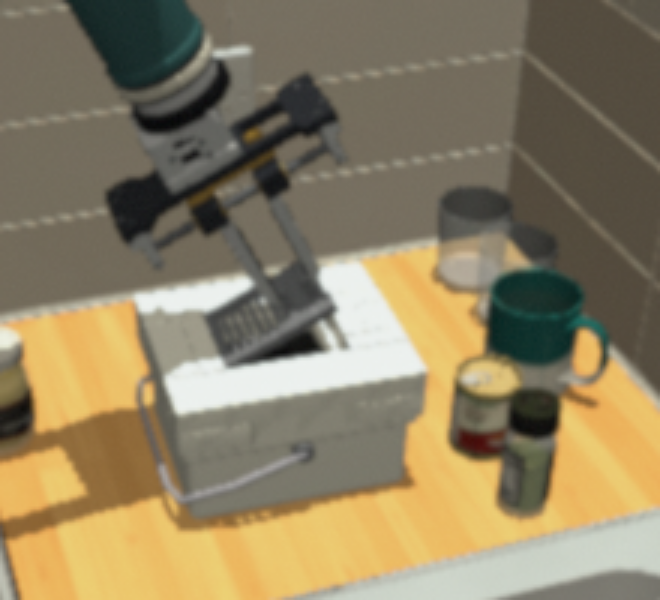

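The cover is swung up in the grip, tongue end still at the frame (crop (225,350)). Draw out, then lift.

Call:
{"name": "move_arm", "arguments": {
  "deltas": [0, 0, 0, 0, 0.5, 0, 1, 0, 0, 0, 0, 1.0, 0, 1, 0, 0, 0, 0, 1.5, 0, 1, 0, 0, 0, 0, 1.9, 0, 1, 0, 0, 0, 0, 2.3, -0.9, 1, 0, 0, 0, 0, 3.2, -2.7, 1, 0, 0, 0, 0, 4.5, -5.4, 1, 0, 0, 0, 0, 4.5, -5.4, 1]
}}

```text
time: 5.25
tool_pos: [0.628, 0.1121, 0.2337]
ee_rot: [2.68, -0.002, 1.52]
wrist_force: [1.5, 0.5, -0.9]
width: 0.0273
finger_force: 30.0
```

Call:
{"name": "move_arm", "arguments": {
  "deltas": [0.12, 0, 0, 0, 0, 0, 1, 0.24, 0, 0, 0, 0, 0, 1, 0.36, 0, 0, 0, 0, 0, 1, 0.45, 0, 0, 0, 0, 0, 1, 0.45, 0, 0, 0, 0, 0, 1]
}}

```text
time: 5.75
tool_pos: [0.6268, 0.1111, 0.2227]
ee_rot: [-3.137, 0.001, 1.519]
wrist_force: [0.4, -0.8, -2.0]
width: 0.0276
finger_force: 30.0
```

Call:
{"name": "move_arm", "arguments": {
  "deltas": [0, 0, 0, -2, -0.6, 0, 1, 0, 0, -0.02, -5.5, -1.7, 0, 1, 0, 0, -0.04, -9.5, -2.9, 0, 1, 0, 0, -0.06, -13.5, -4.1, 0, 1, 0, 0, -0.08, -17.5, -5.3, 0, 1, 0, 0, -0.1, -21.5, -6.5, 0, 1, 0, 0, -0.113, -24.5, -7.4, 0, 1, 0, 0, -0.113, -26.0, -7.9, 0, 1]
}}

```text
time: 6.55
tool_pos: [0.5313, -0.1457, 0.226]
ee_rot: [3.141, 0.001, 1.63]
wrist_force: [0.2, -0.1, -2.4]
width: 0.0277
finger_force: 30.0
```

Call:
{"name": "move_arm", "arguments": {
  "deltas": [0, 0, 0, -3.5, -1.5, 0, 1, 0, 0, 0, -7.5, -3.2, 0, 1, 0, 0, 0, -11.5, -4.9, 1, 1, 0, 0, 0, -15.5, -6.6, 4, 1, 0, 0, 0, -18.0, -7.7, 8, 1, 0, 0, 0, -18.5, -7.9, 11, 1, 0, 0, 0, -18.5, -7.9, 13, 1, 0, 0, 0, -18.5, -7.9, 13, 1]
}}

```text
time: 7.35
tool_pos: [0.4634, -0.331, 0.0917]
ee_rot: [-3.137, -0.006, 1.633]
wrist_force: [-0.4, -0.6, -2.1]
width: 0.0276
finger_force: 30.0
```

Call:
{"name": "move_arm", "arguments": {
  "deltas": [0, 0, 0, 0, 0, 0, 1, 0, 0, 0, 0, 0, 0, 1]
}}

```text
time: 7.55
tool_pos: [0.4669, -0.3336, 0.0984]
ee_rot: [3.138, 0.003, 1.634]
wrist_force: [0.2, 0.1, -1.3]
width: 0.0275
finger_force: 30.0
```

```bash
python3 - <<'E'
from h import *
s=snap("side");print(robot.get_obs()['tool_pos'],robot.get_obs()['ee_rot'])
cv2.imwrite("pics/s4.png",cv2.resize(s['image'][180:420,140:420],None,fx=2.5,fy=2.5)[:,:,::-1])
E
```

```text
[ 0.46696169 -0.33372422  0.09859249] [3.13829497e+00 2.97700437e-03 1.63376887e+00]
```

View pics/s4.png

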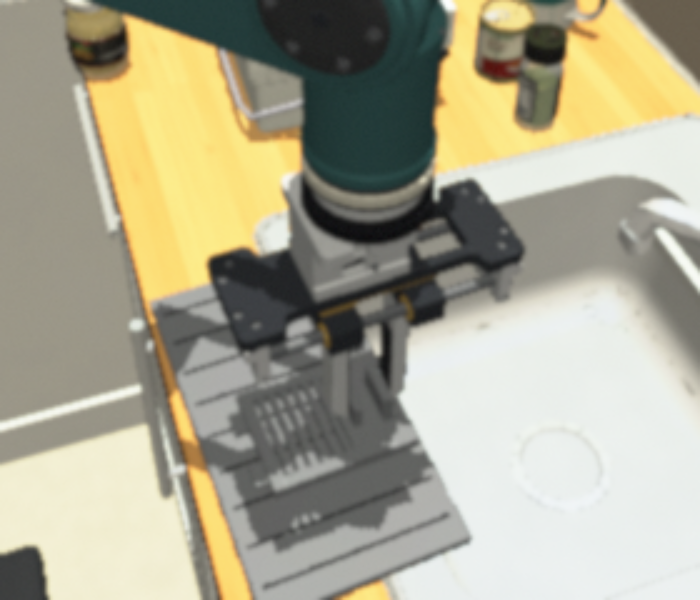

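Cover level over the board, well inside it. Lower.

Call:
{"name": "move_arm", "arguments": {
  "deltas": [0, 0, 0, 0, 0, 2, 1, 0, 0, 0, 0, 0, 4, 1, 0, 0, 0, 0, 0, 5.5, 1, 0, 0, 0, 0, 0, 6.4, 1, 0, 0, 0, 0, 0, 6.8, 1, 0, 0, 0, 0, 0, 7.0, 1, 0, 0, 0, 0, 0, 7.1, 1, 0, 0, 0, 0, 0, 7.1, 1]
}}

```text
time: 8.4
tool_pos: [0.4661, -0.3339, 0.0263]
ee_rot: [3.14, 0.001, 1.633]
wrist_force: [-0.6, -0.1, -0.4]
width: 0.0273
finger_force: 30.0
```

Call:
{"name": "move_arm", "arguments": {
  "deltas": [0, 0, 0, 0, 0, 0.08, 1, 0, 0, 0, 0, 0, 0.08, 1, 0, 0, 0, 0, 0, 0.08, 0.2, 0, 0, 0, 0, 0, 0.08, 0.2, 0, 0, 0, 0, 0, 0.08, 0.2, 0, 0, 0, 0, 0, 0.08, 0.2]
}}

```text
time: 9.0
tool_pos: [0.4658, -0.3336, 0.0243]
ee_rot: [3.141, 0.0, 1.633]
wrist_force: [2.1, -0.5, 1.6]
width: 0.0376
finger_force: 0.7
```

Call:
{"name": "move_arm", "arguments": {
  "deltas": [0, 0, 0, 0, 0, 0, 0.2, 0, 0, 0, 0, 0, -1, 0.2, 0, 0, 0, 0, 0, -3, 0.2, 0, 0, 0, 0, 0, -6, 0.2, 0, 0, 0, 0, 0, -10, 0.2, 0, 0, 0, 0, 0, -14, 0.2, 0, 0, 0, 0, 0, -18, 0.2, 0, 0, 0, 0, 0, -20, 0.2]
}}

```text
time: 9.8
tool_pos: [0.4658, -0.3342, 0.2294]
ee_rot: [3.138, 0.004, 1.632]
wrist_force: [-0.4, -0.2, 0.2]
width: 0.0372
finger_force: 0.0
```

```bash
python3 - <<'E'
from h import *
o=robot.get_obs();print(o['tool_pos'],o['ee_rot'])
for n in("wrist","scene","side"):
    s=snap(n);P=cloud(s);z=P[...,2]
    m=(abs(P[...,0]-.44)<.09)&(abs(P[...,1]+.33)<.09)&(z>.019)&(z<.045)
    Q=P[m];print(n,m.sum(),np.median(Q,0),cv2.minAreaRect((Q[:,:2]*1000).astype('f4')) if m.sum() else 0)
    m=(abs(P[...,0]-.59)<.035)&(abs(P[...,1]-.11)<.03)&(z>.07)&(z<.118)
    print(m.sum(),np.median(P[m],0) if m.sum() else 0)
    m&=(z>.106)
    if m.sum()>5:print('rib',m.sum(),np.median(P[m],0),cv2.minAreaRect((P[m][:,:2]*1000).astype('f4')))
cv2.imwrite("pics/sc5.png",cv2.resize(pickle.load(open('scene.pkl','rb'))['image'][130:380,180:440],None,fx=2.4,fy=2.4)[:,:,::-1])
E
```

```text
[ 0.46584007 -0.33416112  0.22940224] [3.13819503 0.00424096 1.63249441]
wrist 3536 [ 0.43792666 -0.33481202  0.02124185] ((432.9588623046875, -336.89630126953125), (98.88774108886719, 76.47545623779297), 4.285935401916504)
0 0
scene 1025 [ 0.43538021 -0.33873121  0.02163471] ((435.9458312988281, -347.1981506347656), (128.11936950683594, 93.81211853027344), 3.222015380859375)
0 0
side 1940 [ 0.43593621 -0.34116423  0.02158409] ((427.3848876953125, -336.9338073730469), (107.43345642089844, 78.4026107788086), 3.897226333618164)
0 0
```

View pics/sc5.png

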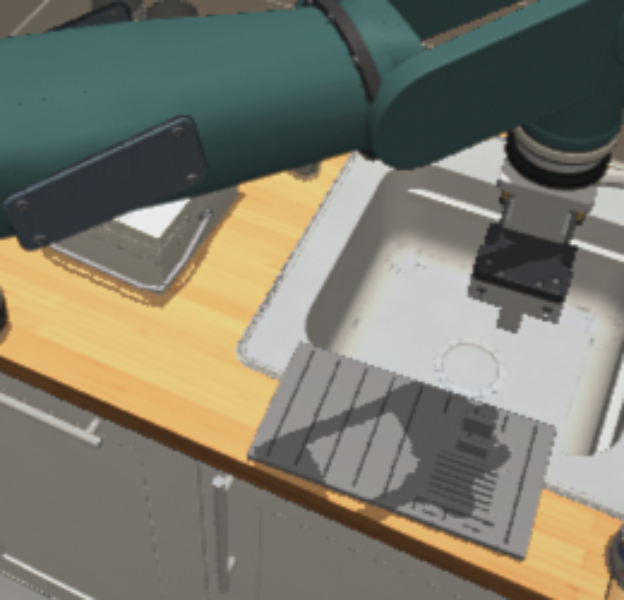

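Cover lies flat in the right half of the board (crop (465,465)). Go back above the bay.

Call:
{"name": "move_arm", "arguments": {
  "deltas": [0, 0, 0, 2, 0.8, 0, 0.2, 0, 0, 0.02, 5.5, 2.2, 0, 0.2, 0, 0, 0.04, 9.5, 3.7, 0, 0.2, 0, 0, 0.06, 13.5, 5.3, 0, 0.2, 0, 0, 0.08, 17.5, 6.9, 0, 0.2, 0, 0, 0.1, 21.5, 8.4, 0, 0.2, 0, 0, 0.113, 25.5, 10, 0, 0.2, 0, 0, 0.113, 29, 11.4, 0, 0.2]
}}

```text
time: 10.75
tool_pos: [0.5602, -0.0348, 0.2213]
ee_rot: [-3.136, -0.001, 1.52]
wrist_force: [0.6, -0.3, 0.3]
width: 0.0373
finger_force: 0.0
```

Call:
{"name": "move_arm", "arguments": {
  "deltas": [0, 0, 0, 4, 1, 0, 0.2, 0, 0, 0, 8, 2.4, 0, 0.2, 0, 0, 0, 11, 3.3, 0, 0.2, 0, 0, 0, 12, 3.3, 0, 0.2, 0, 0, 0, 12, 3.3, 0, 0.2]
}}

```text
time: 11.25
tool_pos: [0.5993, 0.0821, 0.2218]
ee_rot: [-3.137, 0.001, 1.522]
wrist_force: [-0.4, -1.1, -1.2]
width: 0.0378
finger_force: 0.0
```

```bash
python3 - <<'E'
from h import *
s=snap("wrist");P=cloud(s);z=P[...,2];o=s['obs'];print(o['tool_pos'],o['ee_rot'],o['time'])
c=np.array([.5905,.1115]);a=-.051
d=P[...,:2]-c; lx=d[...,0]*np.cos(a)+d[...,1]*np.sin(a); ly=-d[...,0]*np.sin(a)+d[...,1]*np.cos(a)
box=(abs(lx)<.035)&(abs(ly)<.03)
print(np.histogram(z[box],bins=np.arange(.07,.13,.003)))
for lo,hi in((.1045,.117),(.09,.1005)):
    m=box&(z>lo)&(z<hi); k,l,st,_=cv2.connectedComponentsWithStats(m.astype('u1'))
    for i in range(1,k):
        if st[i,4]>60:
            Q=P[l==i]; print(lo,st[i],cv2.minAreaRect((Q[:,:2]*1000).astype('f4')),np.median(Q,0))
cv2.imwrite("pics/w6.png",s['image'][:,:,::-1])
E
```

```text
[0.5992682  0.08211277 0.22176941] [-3.13667705e+00  9.50447827e-04  1.52197828e+00] 11.25
(array([   0,  133,   67,    7,   58,   13,   50,   43,  919, 2319,    3,
          1,    4,  344,   47,    0,    0,    0,    0]), array([0.07 , 0.073, 0.076, 0.079, 0.082, 0.085, 0.088, 0.091, 0.094,
       0.097, 0.1  , 0.103, 0.106, 0.109, 0.112, 0.115, 0.118, 0.121,
       0.124, 0.127]))
0.1045 [264 152  11  37 396] ((594.0255126953125, 113.770751953125), (34.87316131591797, 9.771041870117188), 87.1792221069336) [0.59425426 0.11420329 0.11110676]
0.09 [ 233  142   69   53 3166] ((591.4212036132812, 113.66494750976562), (52.92251205444336, 68.47196960449219), 87.24480438232422) [0.5880125  0.11516327 0.09748444]
0.09 [239 199  61   2 108] ((591.9602661132812, 81.6590347290039), (0.5452196598052979, 62.74081039428711), 87.02717590332031) [0.59147857 0.08163938 0.09725026]
```

View pics/w6.png

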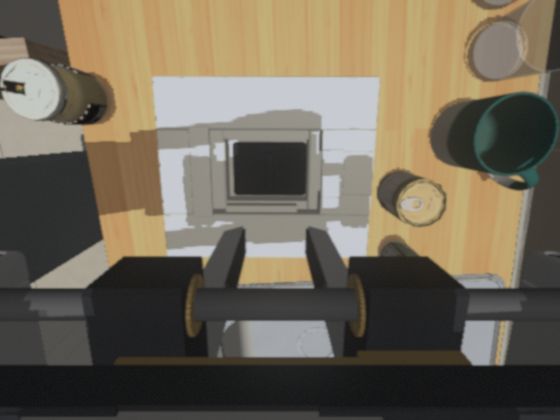

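Rib at (270,170) px → (594.0,113.8) mm, top 111 mm, as specified. Approach.

Call:
{"name": "move_arm", "arguments": {
  "deltas": [0, 0, 0, 2, -0.4, 0, 0.2, 0, 0, 0, 3.1, -0.6, 2, 0.2, 0, 0, 0, 3.1, -0.6, 5, 0.2, 0, 0, 0, 3.1, -0.6, 7, 0.2, 0, 0, 0, 3.1, -0.6, 8, 0.2, 0, 0, 0, 3.1, -0.6, 8, 0.2, 0, 0, 0, 3.1, -0.6, 8, 0.2, 0, 0, 0, 3.1, -0.6, 8, 0.2]
}}

```text
time: 12.1
tool_pos: [0.597, 0.112, 0.1463]
ee_rot: [3.138, -0.0, 1.519]
wrist_force: [-0.2, -0.7, -0.3]
width: 0.0371
finger_force: 0.0
```

Call:
{"name": "move_arm", "arguments": {
  "deltas": [0, 0, 0, 0.15, -0.3, 0.3, 0.2, 0, 0, 0, 0.15, -0.3, 1.8, 0.2, 0, 0, 0, 0.15, -0.3, 3.2, 0.2, 0, 0, 0, 0.15, -0.3, 4.1, 0.2, 0, 0, 0, 0.15, -0.3, 4.5, 0.2, 0, 0, 0, 0.15, -0.3, 4.5, 0.2, 0, 0, 0, 0.15, -0.3, 4.5, 0.2]
}}

```text
time: 12.8
tool_pos: [0.5931, 0.1141, 0.0989]
ee_rot: [-3.141, 0.0, 1.52]
wrist_force: [-0.1, -0.6, -0.1]
width: 0.0374
finger_force: 0.0
```

Call:
{"name": "move_arm", "arguments": {
  "deltas": [0, 0, 0, 0, 0, 0, 1, 0, 0, 0, 0, 0, 0, 1, 0, 0, 0, 0, 0, 0, 1, 0, 0, 0, 0, 0, 0, 1, 0, 0, 0, 0, 0, 0, 1, 0, 0, 0, 0, 0, 0, 1]
}}

```text
time: 13.4
tool_pos: [0.5933, 0.1141, 0.0995]
ee_rot: [3.141, -0.0, 1.52]
wrist_force: [-0.1, 0.6, -1.0]
width: 0.0096
finger_force: 30.0
```

Call:
{"name": "move_arm", "arguments": {
  "deltas": [0, 0, 0, 0, 0, -0.5, 1, 0, 0, 0, 0, 0, -1.5, 1, 0, 0, 0, 0, 0, -3, 1, 0, 0, 0, 0, 0, -5, 1, 0, 0, 0, 0, 0, -7.5, 1, 0, 0, 0, 0, 0, -10, 1, 0, 0, 0, 0, 0, -12, 1, 0, 0, 0, 0, 0, -12, 1]
}}

```text
time: 14.2
tool_pos: [0.5951, 0.1143, 0.2253]
ee_rot: [3.132, -0.001, 1.52]
wrist_force: [0.4, -0.2, -0.8]
width: 0.0099
finger_force: 30.0
```

Call:
{"name": "move_arm", "arguments": {
  "deltas": [0, 0, 0, -2, -0.9, 0, 1, 0, 0, -0.02, -5.5, -2.4, 0, 1, 0, 0, -0.04, -9.5, -4.2, 0, 1, 0, 0, -0.06, -13.5, -6, 0, 1, 0, 0, -0.08, -17.5, -7.8, 0, 1, 0, 0, -0.1, -21.5, -9.5, 0, 1, 0, 0, -0.113, -25.5, -11.3, 0, 1, 0, 0, -0.113, -29, -12.9, 0, 1]
}}

```text
time: 15.0
tool_pos: [0.448, -0.1704, 0.2189]
ee_rot: [-3.141, -0.0, 1.632]
wrist_force: [0.3, -0.6, -1.5]
width: 0.0099
finger_force: 30.0
```

Call:
{"name": "move_arm", "arguments": {
  "deltas": [0, 0, 0, -2.5, -1.3, 0, 1, 0, 0, 0, -3.8, -2, 2, 1, 0, 0, 0, -3.8, -2, 6, 1, 0, 0, 0, -3.8, -2, 10, 1, 0, 0, 0, -3.8, -2, 13, 1, 0, 0, 0, -3.8, -2, 13, 1, 0, 0, 0, -3.8, -2, 13, 1, 0, 0, 0, -3.8, -2, 13, 1]
}}

```text
time: 15.8
tool_pos: [0.4333, -0.2089, 0.0917]
ee_rot: [3.138, 0.002, 1.633]
wrist_force: [-0.9, -0.8, -0.8]
width: 0.0093
finger_force: 30.0
```

```bash
python3 - <<'E'
from h import *
o=robot.get_obs();print(o['tool_pos'],o['ee_rot'])
s=snap("side")
cv2.imwrite("pics/s7.png",cv2.resize(s['image'][140:420,140:420],None,fx=2.1,fy=2.1)[:,:,::-1])
E
```

```text
[ 0.4332691  -0.20886117  0.09174899] [3.13819570e+00 2.34488805e-03 1.63292640e+00]
```

View pics/s7.png

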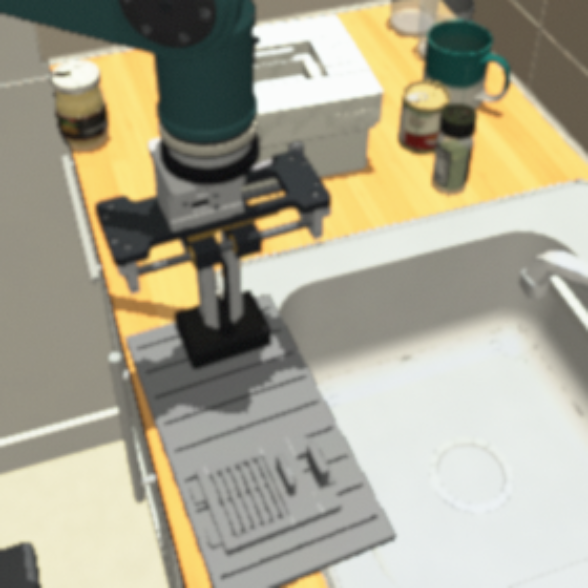

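Cartridge level (crop (220,325)), cover flat beside it (265,500). Lower.

Call:
{"name": "move_arm", "arguments": {
  "deltas": [0, 0, 0, 0, 0, 1.5, 1, 0, 0, 0, 0, 0, 3, 1, 0, 0, 0, 0, 0, 4.2, 1, 0, 0, 0, 0, 0, 4.9, 1, 0, 0, 0, 0, 0, 5.2, 1, 0, 0, 0, 0, 0, 5.2, 1, 0, 0, 0, 0, 0, 5.2, 1]
}}

```text
time: 16.55
tool_pos: [0.4325, -0.2084, 0.0381]
ee_rot: [3.14, 0.001, 1.633]
wrist_force: [-0.3, -0.3, -1.2]
width: 0.0096
finger_force: 30.0
```

Call:
{"name": "move_arm", "arguments": {
  "deltas": [0, 0, 0, 0, 0, 0.1, 1, 0, 0, 0, 0, 0, 0.1, 1, 0, 0, 0, 0, 0, 0.1, 0.6, 0, 0, 0, 0, 0, 0.1, 0.4, 0, 0, 0, 0, 0, 0.1, 0.4, 0, 0, 0, 0, 0, 0.1, 0.4]
}}

```text
time: 17.15
tool_pos: [0.4318, -0.2081, 0.0363]
ee_rot: [-3.141, -0.0, 1.633]
wrist_force: [-0.2, -0.4, 0.4]
width: 0.0282
finger_force: 0.1
```

Call:
{"name": "move_arm", "arguments": {
  "deltas": [0, 0, 0, 0, 0, 0, 0.4, 0, 0, 0, 0, 0, -1, 0.4, 0, 0, 0, 0, 0, -3, 0.4, 0, 0, 0, 0, 0, -6, 0.4, 0, 0, 0, 0, 0, -10, 0.4, 0, 0, 0, 0, 0, -14, 0.4, 0, 0, 0, 0, 0, -17, 0.4, 0, 0, 0, 0, 0, -17, 0.4]
}}

```text
time: 17.95
tool_pos: [0.4343, -0.2096, 0.213]
ee_rot: [3.132, 0.007, 1.633]
wrist_force: [-0.6, -0.3, 0.4]
width: 0.0282
finger_force: 0.0
```

```bash
python3 - <<'E'
from h import *
s=snap("side");P=cloud(s);z=P[...,2];print(robot.get_obs()['width'],s['obs']['tool_pos'])
for nm,y,lo,hi in(('cart',-.208,.03,.042),('rib',-.208,.044,.06),('cover',-.336,.018,.028),('cover ribs',-.336,.034,.05)):
    m=(abs(P[...,0]-.436)<.07)&(abs(P[...,1]-y)<.05)&(z>lo)&(z<hi)
    Q=P[m]
    if len(Q)>5: print(nm,len(Q),np.median(Q,0),cv2.minAreaRect((Q[:,:2]*1000).astype('f4')))
cv2.imwrite("pics/s8.png",cv2.resize(s['image'][140:420,140:420],None,fx=2.1,fy=2.1)[:,:,::-1])
E
```

```text
0.028403194879278806 [ 0.43429887 -0.20956864  0.21296565]
cart 828 [ 0.42570772 -0.21464692  0.03567456] ((430.99273681640625, -210.42098999023438), (74.40750885009766, 55.51495361328125), 3.478201389312744)
rib 94 [ 0.43079604 -0.21251802  0.04908395] ((430.8217468261719, -210.1227569580078), (9.699530601501465, 37.633365631103516), 3.4916491508483887)
cover 1843 [ 0.42894489 -0.34220966  0.02137166] ((428.2220153808594, -336.9782409667969), (109.65542602539062, 78.31564331054688), 3.4244191646575928)
cover ribs 152 [ 0.47302791 -0.33579197  0.03866992] ((462.5574035644531, -335.28533935546875), (36.042991638183594, 31.495092391967773), 3.6030590534210205)
```

View pics/s8.png

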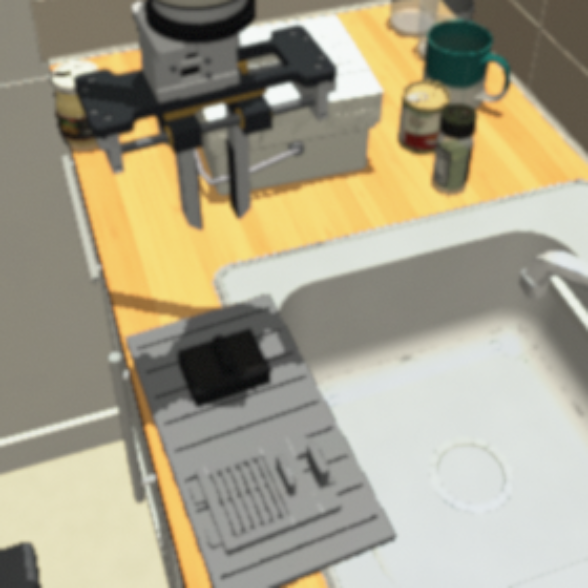

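Both lie flat on the board side by side (cartridge (225,365), cover (265,500)), gripper clear, bystanders untouched.

```bash
python3 -c "
from bench import robot
print(robot.close_job())"
```

```text
the job is handed in; nothing more can be done
None
```

I handed the job in at about 18 s on the robot's clock. The cover and cartridge lie flat, side by side and right way up on the drainer board. In the last camera view the gripper was clear and the jar, tin and spice jar stood where they had been. The interface returned no verdict.

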